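# Utensils onto the sloped drying rack, keeper down

## Robot

A 6-joint arm with a two-finger parallel gripper is mounted at the origin on the work surface. World frame = base frame: x ahead of the robot, y to its left, z up, the work surface at z = 0. Lengths are in m, angles in degrees, forces in N, time in s.
With the tool pointing down it reaches from about 0.4 to 0.825 m from the base axis. Payload 7 kg.
Tool frame: the origin (TCP) lies at the very end of the fingers, on their centre line; the grasp point (between the pads) lies behind it (r.grasp_offset is the z of the grasp point in the tool frame, in m); z points along the fingers, y is the direction in which the jaws open and shut (so a half turn about z gives the same grasp; the last joint's range is limited). The gripper opens to 88 mm and grips with 3 to 60 N. Pads are 19 mm wide; open, the fingers measure 130 mm over their backs; the gripper's body (78 mm by 193 mm) begins 47 mm behind the grasp point.
Start: joints at [86.007, 20.546, 0.682, 0, -70.136, -16.507], TCP at [0.236, 0.632, 0.227] pointing down, gripper open.
Joint ranges: [-176.03, 176.03], [-82.01, 121.73], [-58.28, 71.71], [-173.87, 95.51], [-174.79, -0.11], [-173.66, 173.66]. Speed limits (degrees/s): [136.94, 136.94, 172.46, 180, 180, 180].

## Interface

Orientations are given as [roll, pitch, yaw] about the fixed x, y, z axes, in that order (R = Rz(yaw) Ry(pitch) Rx(roll)).
In Python, from plant import r gives the robot as it stands. The module is installed in compiled form; this text tells all that it offers.
- The arm moves only by the tool servo_tool, never from a script. Its argument "targets" is a list of rows, each an object of numbers: "dx", "dy", "dz": the shift along the world's x, y, z in cm; "spin": the turn about the world's z in rad; "grip": the opening in per cent of the stroke, from 0 (shut) to 100 (fully open). A call has exactly 10 rows; each row is the pose to reach, as a shift and turn from the pose commanded when the call began; what a row does not reach only later rows make up. A row lasts 1/12 s, in which the tool goes at most 41.7 mm and 7.16 degrees, less where a joint would pass 70% of its speed; a pose out of reach is approached as far as the arm can. A call with a gripper value outside its range is refused whole. The fingers move at their own pace and stop on an object; "squeeze" is the grip in N (left out, the last holds). Time passes only in rows, so rows that repeat a pose let the fingers close, or fill a call up. It gives the time, the measured TCP pose, the force and the opening at its end, in the units of the state.
- r.get_state(): the state, without advancing time (a new reading comes with each control period).
- r.capture(name): name is "scene" or "top" or "wrist"; returns the picture (420x560x3 uint8, blue, green, red); there is no depth.
- r.get_calibration(name): a dict with "K" (3x3 intrinsics, pixels), "extrinsics" (4x4, takes a point from camera to world coordinates). Camera axes: x right, y down, z forward; pixel columns grow to the right and rows downward; lengths in m; the calibration is good to about 2 mm. A picture is of the moment at which its call begins: read the wrist's pose just before it. get_calibration takes no time and is no camera call; for the wrist camera it gives the pose at the moment of the call.
- r.close_job(): hands the job in, once; it reports no verdict.
Trained networks look in the newest picture that a camera, given by its name, has taken for a name from the list of things; names that differ only in an ending like _2 or _b are one class to them, and where a whole thing is asked for, a point or a joint stands for the part that bears it (a point fixed in the world has none). Each returns a list of dicts, best first, with "p" (0 to 1); they miss things now and then, are a little off and sometimes report something else, mostly with a low value. They report only what shows in the picture. A call takes as long as a camera call. They do not tell look-alikes from the thing itself.
- r.cut_out(name, camera): "mask" (420x560 bool, what is visible of it) and "extent" ([left, top, right, bottom] in pixels, round what is visible of it).
The state is a dict: "time_s": time; "joints": joint angles; "qd": joint speeds; "joint_torque": joint torques, N m; "tcp_pos": TCP position; "eef_rot": TCP orientation; "contact_force": force on the tool from outside, world axes, zero at the start; "moment": the same for the moment, N m; "gripper_width": finger opening in m.
Only numpy, scipy, OpenCV 4.12 (cv2) and the standard library are available. Lean on these libraries where they do the work, as an engineer would, in place of code of your own. Each camera call takes 0.05 s, during which the arm holds its last target. There are 200 camera calls.

## Task

Lay the wooden ladle and the silicone scraper on the sloped drying rack, each in its own lane with its handle resting in the notches of both rails, about centred between the rails along its length, and its head hanging out over the low end. Once both are in, swing the wire keeper all the way down over their handles. Leave the glass container, bowl, cup and pepper mill where they stand.

Things in the scene. Friction and masses are not known exactly. Their poses are not given: they have to be found in the camera images.
- ladle: Wooden ladle, 201 mm long, 110 g, lying bowl up on the counter. Origin on the axis of its round 16 mm handle, mid-handle, 8 mm above the counter; +x along the handle to the bowl, z up. Handle from x = -70 to +76 mm; round bowl 62 mm across, 34 mm high, its flat bottom level with the handle's underside. Centre of mass about 20 mm from the origin towards the bowl.
- ladle_head (a point): Centre of the ladle's bowl in plan: x = +100 mm on the handle's axis.
- scraper: Silicone scraper, 200 mm long, 100 g, lying flat on the glass container's lid at the start. Origin on the axis of its round 16 mm wooden handle, mid-handle, 8 mm above the lid; +x to the blade, z up. Handle from x = -70 to +70 mm; flat blade x = +68 to +130 mm, 52 wide, 8 thick, underside level with the handle's. Centre of mass about 20 mm from the origin to the blade.
- scraper_head (a point): Point at the scraper's blade: x = +100 mm on the handle's axis.
- stand: Fixed white drip tray carrying the rack, 280 x 180 x 16 mm high. Origin on the counter 120 mm below the rack's origin; x level, away from the robot. The tray's centre is at x = -10 mm. Side bars at y = -77 and +77 mm join the rails and carry the keeper's hinge.
- rack: Fixed sloped steel rack: two upright plate rails, 8 mm thick, 160 mm wide, at x = -42 and +42 mm. Origin midway between, level with their flat tops. +x points up the 18 degree slope, -x to the low end (robot's side), z square to the slope. Each rail has V notches at y = -40 and +40 mm, 32 mm wide, 16 deep: two lanes, either utensil in either. A seated handle's axis is at z = -5 mm.
- keeper (a joint): Wire keeper's hinge, rad: 0 = fully down over the handles, grows as it swings up and back, stop at 1.9. It starts raised. Axis along the rack's y at rack x = +120, z = +12 mm. Stiff: stays where left, moves with about 1 N at its bar, so a closed gripper can push it. Fully down, its bar is at rack x = +60, z = +12 mm, about 4 mm above seated handles.
- keeper_bar (a point): Middle of the straight bar of the U-shaped keeper: 10 mm round wire, 140 mm long along the rack's y, on two arms 60 mm long from the hinge at y = -70 and +70 mm.
- glass_box: Glass food container with a flat grey lid, 164 x 114 x 70 mm high, 0.9 kg. Origin at the centre of its underside, x along its length, z up. The scraper starts on its lid. Not to be moved.
- bowl: Yellow plastic bowl, 124 mm across, 60 mm high; origin at the centre of its underside. Not to be moved.
- mill: Dark wooden pepper mill, 52 mm across, 170 mm high; origin at the centre of its underside. Not to be moved.
- cup: Clay cup, 76 mm across, 85 mm high; origin at the centre of its underside. Not to be moved.
Mind the look-alikes: they are no part of the job. What is meant by the ladle is not red, and is the smaller of those in its own colour.

How it is judged (in metres and radians):
On the way, in this order (a step that is already met when the one before it is completed fails the run):
1. both utensils lie in the notches, one in each lane, heads at the low end ((((x of ladle in the frame of rack between -0.018 and 0.018 m and y of ladle in the frame of rack between 0.032 and 0.048 m and z of ladle in the frame of rack between -0.01 and 0.001 m and angle between the x axis of ladle and the x axis of rack, either way round below 0.08 rad and x of ladle_head in the frame of rack below -0.06 m) and (x of scraper in the frame of rack between -0.018 and 0.018 m and y of scraper in the frame of rack between -0.048 and -0.032 m and z of scraper in the frame of rack between -0.01 and 0.001 m and angle between the x axis of scraper and the x axis of rack, either way round below 0.08 rad and x of scraper_head in the frame of rack below -0.06 m)) or ((x of ladle in the frame of rack between -0.018 and 0.018 m and y of ladle in the frame of rack between -0.048 and -0.032 m and z of ladle in the frame of rack between -0.01 and 0.001 m and angle between the x axis of ladle and the x axis of rack, either way round below 0.08 rad and x of ladle_head in the frame of rack below -0.06 m) and (x of scraper in the frame of rack between -0.018 and 0.018 m and y of scraper in the frame of rack between 0.032 and 0.048 m and z of scraper in the frame of rack between -0.01 and 0.001 m and angle between the x axis of scraper and the x axis of rack, either way round below 0.08 rad and x of scraper_head in the frame of rack below -0.06 m))) and linear speed of each of ladle, scraper below 0.02 m/s and value of joint keeper above 0.3 rad), for 0.2 s.
2. the keeper is all the way down over them ((((x of ladle in the frame of rack between -0.018 and 0.018 m and y of ladle in the frame of rack between 0.032 and 0.048 m and z of ladle in the frame of rack between -0.01 and 0.001 m and angle between the x axis of ladle and the x axis of rack, either way round below 0.08 rad and x of ladle_head in the frame of rack below -0.06 m) and (x of scraper in the frame of rack between -0.018 and 0.018 m and y of scraper in the frame of rack between -0.048 and -0.032 m and z of scraper in the frame of rack between -0.01 and 0.001 m and angle between the x axis of scraper and the x axis of rack, either way round below 0.08 rad and x of scraper_head in the frame of rack below -0.06 m)) or ((x of ladle in the frame of rack between -0.018 and 0.018 m and y of ladle in the frame of rack between -0.048 and -0.032 m and z of ladle in the frame of rack between -0.01 and 0.001 m and angle between the x axis of ladle and the x axis of rack, either way round below 0.08 rad and x of ladle_head in the frame of rack below -0.06 m) and (x of scraper in the frame of rack between -0.018 and 0.018 m and y of scraper in the frame of rack between 0.032 and 0.048 m and z of scraper in the frame of rack between -0.01 and 0.001 m and angle between the x axis of scraper and the x axis of rack, either way round below 0.08 rad and x of scraper_head in the frame of rack below -0.06 m))) and value of joint keeper below 0.08 rad), for 0.2 s.
At the end, for the whole second after the job is handed in: Ladle and scraper lie at rest, one in each lane: handle axis within 8 mm of the lane's middle, at seated height (-10 to +1 mm in the rack's z) and within 0.08 rad of the rack's x axis, mid-handle within 18 mm of midway between the rails, head at the low end; keeper below 0.08 rad (all of step 2 and linear speed of each of ladle, scraper below 0.02 m/s); the robot touches nothing.
It fails at once if the glass container is shifted by more than 25 mm or tipped (distance of glass_box from where it was at the start of the episode above 0.025 m or angle between glass_box's own z axis and vertical above 0.35 rad).
It fails at once if the bowl is shifted by more than 25 mm or tipped (distance of bowl from where it was at the start of the episode above 0.025 m or angle between bowl's own z axis and vertical above 0.35 rad).
It fails at once if the cup is shifted by more than 25 mm or tipped (distance of cup from where it was at the start of the episode above 0.025 m or angle between cup's own z axis and vertical above 0.35 rad).
It fails at once if the pepper mill is shifted by more than 25 mm or tipped (distance of mill from where it was at the start of the episode above 0.025 m or angle between mill's own z axis and vertical above 0.35 rad).
It also fails if it takes over 64 s, if anything falls off the work surface, if the arm or the gripper's body presses on something with over 40 N, if the wrist force passes 120 N, or if a joint passes its speed limit or range.

## Working session

There is one attempt and no reset: what is moved stays moved. The work goes in short steps, Python scripts to look and compute and a tool call to move; the robot and the scene stay as the last step left them, time stands still between calls to the robot, and variables do not carry over. Pictures are saved under pics/ and viewed, about 8 in all and at most 12, crops included, and the job is handed in when it is done.

Besides the shell and the picture viewer there is one more tool, called after "Emit:" as name(argument=value, ...), one argument or row to a line, values as JSON. servo_tool: Moves the arm, as the interface text tells. Its arguments: {"type":"object","properties":{"targets":{"type":"array"},"squeeze":{"type":"number"}},"required":["targets"]}

```bash
mkdir -p pics; cat > h.py <<'E'
import numpy as np, cv2
from plant import r
def ray(cam,uv,z):
    c=r.get_calibration(cam);K=np.array(c["K"]);E=np.array(c["extrinsics"])
    d=E[:3,:3]@np.linalg.solve(K,np.array([uv[0],uv[1],1.]));o=E[:3,3]
    return o+d*(z-o[2])/d[2]
def proj(cam,P):
    c=r.get_calibration(cam);K=np.array(c["K"]);E=np.array(c["extrinsics"])
    p=K@(E[:3,:3].T@(np.array(P)-E[:3,3]));return p[:2]/p[2]
E
python3 - <<'E'
from h import *
a=r.capture("top");b=r.capture("scene")
cv2.imwrite("pics/top.png",a);cv2.imwrite("pics/scene.png",b)
print(r.grasp_offset)
Z=dict(ladle=.008,scraper=.078,stand=.016,glass_box=.07,bowl=.06,mill=.17,cup=.085,rack=.12)
for n,z in Z.items():
    for d in r.cut_out(n,"top")[:4]:
        ys,xs=np.where(d["mask"])
        if not len(xs):continue
        pts=np.array([ray("top",(x,y),z)[:2] for x,y in zip(xs[::5],ys[::5])])
        rc=cv2.minAreaRect(pts.astype(np.float32)*1000)
        print(n,round(d["p"],2),d["extent"],len(xs),pts.mean(0).round(3),np.array(rc[0]).round(),np.array(rc[1]).round(),round(rc[2],1))
s=r.get_state();print(s["time_s"],s["tcp_pos"],s["eef_rot"])
E
```

```text
-0.0188
ladle 0.88 [349.1, 196.2, 374.7, 247.8] 428 [ 0.401 -0.308] [ 427. -297.] [197.  57.] 19.6
ladle 0.66 [392.7, 242.3, 439.9, 282.1] 330 [ 0.302 -0.469] [ 282. -495.] [183.  51.] 48.7
ladle 0.56 [376.6, 167.3, 448.4, 203.6] 667 [ 0.563 -0.464] [ 556. -499.] [255.  79.] 70.3
scraper 0.64 [171.6, 206.7, 208.9, 261.4] 429 [0.363 0.304] [392. 313.] [198.  49.] 23.9
stand 0.66 [250.6, 163.2, 319.8, 253.3] 3880 [ 0.475 -0.027] [484. -24.] [307. 181.] 14.4
stand 0.62 [249.3, 163.1, 297.2, 179.9] 144 [ 0.612 -0.004] [614.   5.] [ 28. 158.] 13.9
glass_box 0.6 [160.3, 203.2, 200.6, 253.5] 1307 [0.404 0.341] [399. 334.] [172. 123.] 10.8
bowl 0.97 [171.1, 142.2, 204.6, 172.6] 872 [0.662 0.321] [663. 321.] [116. 121.] 62.6
bowl 0.16 [343.3, 143.9, 363.6, 169.7] 411 [ 0.665 -0.285] [ 664. -285.] [66. 89.] 62.9
mill 0.6 [138.1, 171.0, 162.1, 194.4] 344 [0.542 0.422] [543. 423.] [95. 41.] 45.3
cup 0.73 [344.6, 145.8, 365.8, 166.9] 387 [ 0.656 -0.282] [ 656. -280.] [69. 82.] 41.0
rack 0.65 [252.1, 161.4, 306.1, 220.3] 719 [ 0.516 -0.029] [523. -14.] [178. 165.] 13.8
rack 0.3 [161.6, 201.9, 200.6, 253.9] 1315 [0.397 0.329] [392. 324.] [166. 120.] 12.5
0.5 [0.2364035  0.63218915 0.22650221] [ 1.79992973e+02 -2.69549090e-04 -2.05028868e+01]
```

View pics/top.png

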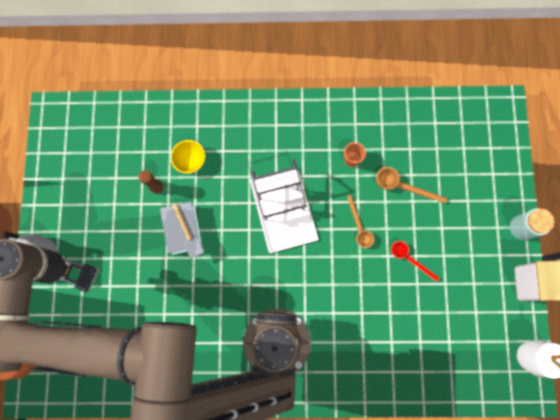

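View pics/scene.png

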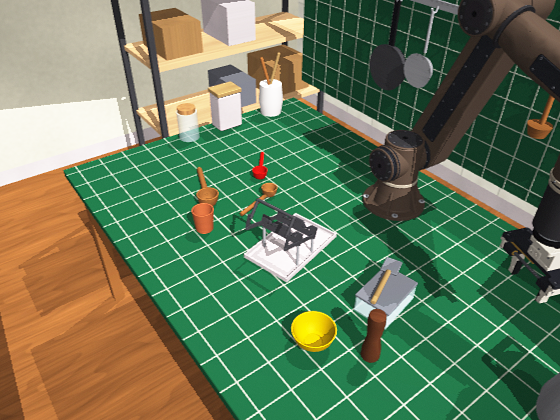

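The ladle is the small wooden one, with its bowl at about (366,240) and handle end at (350,197). The larger wooden one at (388,178) and the red one at (400,250) are look-alikes. The scraper is at (183,222) on the lid and the rack is centred near (280,195). I'll go above the scraper first.

Emit:
servo_tool(
  targets=[
    {"dx": 2, "dy": -3, "spin": 0.1, "grip": 100},
    {"dx": 4, "dy": -6.5, "spin": 0.2},
    {"dx": 6, "dy": -10, "spin": 0.3},
    {"dx": 8, "dy": -13.5, "spin": 0.42},
    {"dx": 10, "dy": -17, "spin": 0.54},
    {"dx": 12, "dy": -20.5, "spin": 0.66},
    {"dx": 14, "dy": -24, "spin": 0.77},
    {"dx": 16, "dy": -27.5, "spin": 0.77},
    {"dx": 18, "dy": -30.7, "spin": 0.77},
    {"dx": 18, "dy": -30.7, "spin": 0.77},
  ],
)

```text
validation failed for argument at $.ta...
```

```bash
cat >> h.py <<'E'
def see(n,z,cam="wrist",k=3):
    for d in r.cut_out(n,cam)[:k]:
        ys,xs=np.where(d["mask"])
        if len(xs)<20: continue
        st=max(1,len(xs)//1500)
        pts=np.array([ray(cam,(x,y),z)[:2] for x,y in zip(xs[::st],ys[::st])])*1000
        rc=cv2.minAreaRect(pts.astype(np.float32))
        print(n,round(d["p"],2),np.round(d["extent"]),len(xs),"mean",pts.mean(0).round(),"rect",np.array(rc[0]).round(),np.array(rc[1]).round(),round(rc[2],1))
E
python3 - <<'E'
from h import *
s=r.get_state();print(s["time_s"],s["tcp_pos"],s["eef_rot"],s["joints"])
a=r.capture("wrist");cv2.imwrite("pics/w1.png",a)
see("scraper",.078);see("glass_box",.07);see("mill",.17)
print(ray("top",(157,189),0),ray("top",(145,177),.17))
E
```

```text
0.5 [0.2364035  0.63218915 0.22650221] [ 1.79992973e+02 -2.69549090e-04 -2.05028868e+01] [ 8.60053284e+01  2.05492382e+01  6.79237376e-01 -1.84836745e-03
 -7.01368134e+01 -1.65075871e+01]
glass_box 0.64 [461.   0. 546.  35.] 1686 mean [322. 399.] rect [316. 396.] [74. 27.] 69.5
[0.55620602 0.44258815 0.        ] [0.5591883  0.44114858 0.17      ]
```

View pics/w1.png

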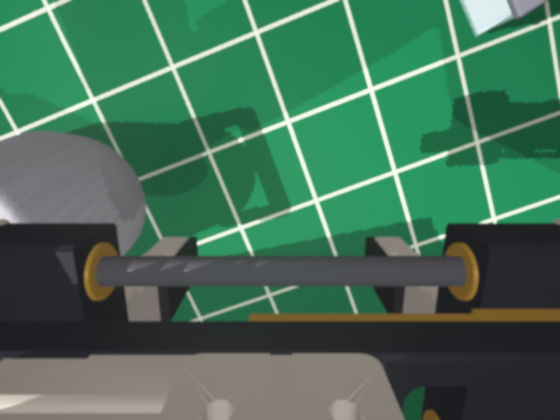

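The wrist view shows image top = tool +x and image right = tool +y, with only the box corner at the upper right. The move was refused because every row needs all its keys.

Emit:
servo_tool(
  targets=[
    {"dx": 2, "dy": -3, "dz": 0, "spin": 0.1, "grip": 100},
    {"dx": 4, "dy": -6.5, "dz": 0, "spin": 0.2, "grip": 100},
    {"dx": 6, "dy": -10, "dz": 0, "spin": 0.3, "grip": 100},
    {"dx": 8, "dy": -13.5, "dz": 0, "spin": 0.42, "grip": 100},
    {"dx": 10, "dy": -17, "dz": 0, "spin": 0.54, "grip": 100},
    {"dx": 11, "dy": -20.5, "dz": 0, "spin": 0.66, "grip": 100},
    {"dx": 11, "dy": -24, "dz": 0, "spin": 0.77, "grip": 100},
    {"dx": 11, "dy": -27.5, "dz": 0, "spin": 0.77, "grip": 100},
    {"dx": 11, "dy": -31, "dz": 0, "spin": 0.77, "grip": 100},
    {"dx": 11, "dy": -33, "dz": 0, "spin": 0.77, "grip": 100},
  ],
  squeeze=15,
)

```text
time_s: 1.53
tcp_pos: [0.3459, 0.2991, 0.2268]
eef_rot: [-180.0, 0.0, 23.6]
contact_force: [0.9, -0.4, -0.5]
gripper_width: 0.0875
```

```bash
python3 - <<'E'
from h import *
s=r.get_state();print(s["time_s"],s["tcp_pos"],s["eef_rot"],s["joints"])
a=r.capture("wrist");cv2.imwrite("pics/w2.png",a)
see("scraper",.078);see("glass_box",.07)
E
```

```text
1.5333 [0.34594424 0.29906671 0.22675072] [-1.79979812e+02  3.39184578e-03  2.35642816e+01] [ 6.56256817e+01 -4.96674162e-01 -2.54424248e+01 -1.90384101e-02
 -6.50432440e+01  4.79466307e+01]
scraper 0.83 [256.  24. 314. 248.] 6056 mean [374. 309.] rect [391. 318.] [200.  53.] 25.6
scraper 0.74 [542. 200. 555. 221.] 222 mean [437.  46.] rect [438.  48.] [21. 16.] 35.4
glass_box 0.7 [195.  15. 344. 205.] 17225 mean [410. 350.] rect [403. 343.] [163. 113.] 11.9
```

View pics/w2.png

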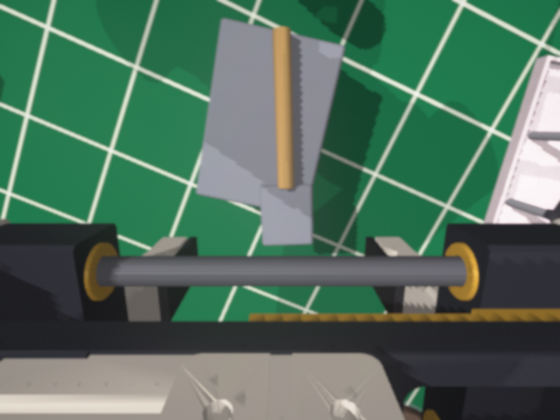

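The view shows the scraper's handle from (282,28) to (287,188) and the blade at (287,215). The measured sizes, 200x53 and 163x113 mm, match what is given.

```bash
cat >> h.py <<'E'
def line(n,z,cam="wrist",i=0):
    "axis of the wooden handle: colour mask inside cut-out"
    d=r.cut_out(n,cam)[i];a=cv2.imread(IMG).astype(int)
    m=d["mask"]&(a[:,:,2]-a[:,:,0]>50)
    ys,xs=np.where(m);P=np.array([ray(cam,(x,y),z)[:2] for x,y in zip(xs,ys)])*1000
    vx,vy,cx,cy=cv2.fitLine(P.astype(np.float32),cv2.DIST_HUBER,0,.01,.01).ravel()
    if vx<0: vx,vy=-vx,-vy
    t=(P-[cx,cy])@[vx,vy];lo,hi=np.percentile(t,[.3,99.7])
    print(n,"yaw",np.degrees(np.arctan2(vy,vx)).round(1),"lo",(cx+vx*lo,cy+vy*lo),"hi",(cx+vx*hi,cy+vy*hi),"len",hi-lo)
E
python3 - <<'E'
import h;from h import *
h.IMG="pics/w3.png";cv2.imwrite(h.IMG,r.capture("wrist"))
line("scraper",.078)
a=r.capture("top");cv2.imwrite("pics/t2.png",a)
see("stand",.016,"top")
E
```

```text
Traceback (most recent call last):
  File "h.py", line 20, in line
    d=r.cut_out(n,cam)[i];a=cv2.imread(IMG).astype(int)
      ~~~~~~~~~~~~~~~~^^^
IndexError: list index out of range
```

```bash
sed -i 's/    d=r.cut_out(n,cam)\[i\];/    L=[]\n    for _ in range(6):\n        L=r.cut_out(n,cam)\n        if len(L)>i: break\n        cv2.imwrite(IMG,r.capture(cam))\n    d=L[i];/' h.py
python3 - <<'E'
import h;from h import *
h.IMG="pics/w3.png";cv2.imwrite(h.IMG,r.capture("wrist"))
line("scraper",.078)
a=r.capture("top");cv2.imwrite("pics/t2.png",a)
see("stand",.016,"top")
E
```

```text
scraper yaw 25.2 lo (np.float64(353.27405859199484), np.float64(299.8258293165554)) hi (np.float64(480.4705402475991), np.float64(359.7706315390942)) len 140.6140971292959
stand 0.85 [252. 162. 318. 253.] 3798 mean [474. -27.] rect [486. -23.] [310. 182.] 14.0
```

Emit:
servo_tool(
  targets=[
    {"dx": 2.5, "dy": 1, "dz": 0, "spin": 0.028, "grip": 100},
    {"dx": 5, "dy": 2, "dz": -1, "spin": 0.028, "grip": 100},
    {"dx": 7.1, "dy": 3.1, "dz": -3, "spin": 0.028, "grip": 100},
    {"dx": 7.1, "dy": 3.1, "dz": -6, "spin": 0.028, "grip": 100},
    {"dx": 7.1, "dy": 3.1, "dz": -9, "spin": 0.028, "grip": 100},
    {"dx": 7.1, "dy": 3.1, "dz": -12, "spin": 0.028, "grip": 100},
    {"dx": 7.1, "dy": 3.1, "dz": -14, "spin": 0.028, "grip": 100},
    {"dx": 7.1, "dy": 3.1, "dz": -15, "spin": 0.028, "grip": 100},
    {"dx": 7.1, "dy": 3.1, "dz": -15.4, "spin": 0.028, "grip": 100},
    {"dx": 7.1, "dy": 3.1, "dz": -15.4, "spin": 0.028, "grip": 0},
  ],
  squeeze=12,
)

```text
time_s: 2.82
tcp_pos: [0.4174, 0.3334, 0.0721]
eef_rot: [179.9, 0.1, 25.3]
contact_force: [-0.8, -0.6, 0.2]
gripper_width: 0.0848
```

Emit:
servo_tool(
  targets=[
    {"dx": 0, "dy": 0, "dz": 0, "spin": 0, "grip": 0},
    {"dx": 0, "dy": 0, "dz": 0, "spin": 0, "grip": 0},
    {"dx": 0, "dy": 0, "dz": 0, "spin": 0, "grip": 0},
    {"dx": 0, "dy": 0, "dz": 0, "spin": 0, "grip": 0},
    {"dx": 0, "dy": 0, "dz": 0, "spin": 0, "grip": 0},
    {"dx": 0, "dy": 0, "dz": 0, "spin": 0, "grip": 0},
    {"dx": 0, "dy": 0, "dz": 0, "spin": 0, "grip": 0},
    {"dx": 0, "dy": 0, "dz": 0, "spin": 0, "grip": 0},
    {"dx": 0, "dy": 0, "dz": 0, "spin": 0, "grip": 0},
    {"dx": 0, "dy": 0, "dz": 0, "spin": 0, "grip": 0},
  ],
)

```text
time_s: 3.65
tcp_pos: [0.4174, 0.3332, 0.0725]
eef_rot: [180.0, 0.0, 25.2]
contact_force: [0.0, -0.9, 0.6]
gripper_width: 0.0197
```

Emit:
servo_tool(
  targets=[
    {"dx": 0, "dy": 0, "dz": 0, "spin": 0, "grip": 0},
    {"dx": 0, "dy": 0, "dz": 1, "spin": 0, "grip": 0},
    {"dx": 0, "dy": 0, "dz": 4, "spin": 0, "grip": 0},
    {"dx": 0, "dy": 0, "dz": 8, "spin": 0, "grip": 0},
    {"dx": 0, "dy": 0, "dz": 12, "spin": 0, "grip": 0},
    {"dx": 0, "dy": -2, "dz": 15.5, "spin": 0, "grip": 0},
    {"dx": 0, "dy": -5, "dz": 18, "spin": 0, "grip": 0},
    {"dx": -0.5, "dy": -9, "dz": 19, "spin": -0.05, "grip": 0},
    {"dx": -1, "dy": -13, "dz": 19, "spin": -0.1, "grip": 0},
    {"dx": -1.5, "dy": -17, "dz": 19, "spin": -0.15, "grip": 0},
  ],
)

```text
time_s: 4.48
tcp_pos: [0.4019, 0.1619, 0.2641]
eef_rot: [-179.9, -0.1, 16.5]
contact_force: [0.2, -0.0, -0.2]
gripper_width: 0.0156
```

Emit:
servo_tool(
  targets=[
    {"dx": 0, "dy": -4, "dz": 0, "spin": -0.03, "grip": 0},
    {"dx": 0, "dy": -8, "dz": 0, "spin": -0.05, "grip": 0},
    {"dx": 0, "dy": -12, "dz": 0, "spin": -0.05, "grip": 0},
    {"dx": 0, "dy": -16, "dz": 0, "spin": -0.05, "grip": 0},
    {"dx": 0, "dy": -19, "dz": 0, "spin": -0.05, "grip": 0},
    {"dx": 0, "dy": -21, "dz": 0, "spin": -0.05, "grip": 0},
    {"dx": 0, "dy": -21, "dz": 0, "spin": -0.05, "grip": 0},
    {"dx": 0, "dy": -21, "dz": 0, "spin": -0.05, "grip": 0},
    {"dx": 0, "dy": -21, "dz": 0, "spin": -0.05, "grip": 0},
    {"dx": 0, "dy": -21, "dz": 0, "spin": -0.05, "grip": 0},
  ],
)

```text
time_s: 5.32
tcp_pos: [0.4024, -0.0462, 0.2628]
eef_rot: [-180.0, -0.0, 13.8]
contact_force: [-0.2, -0.3, -0.9]
gripper_width: 0.0157
```

```bash
python3 - <<'E'
import h;from h import *
s=r.get_state();print(s["time_s"],s["tcp_pos"],s["eef_rot"],s["joints"],s["gripper_width"])
a=r.capture("wrist");cv2.imwrite("pics/w4.png",a)
see("stand",.016);see("rack",.12);see("keeper",.2)
np.set_printoptions(precision=4,suppress=True)
for y in(-1,1):
  print(y,[proj("wrist",(.496+x*np.cos(.245)-y*.077*np.sin(.245),-.021+x*np.sin(.245)+y*.077*np.cos(.245),.12+x*.32)).round() for x in(-.042,.042)])
E
```

```text
5.3167 [ 0.40242709 -0.04615653  0.26280439] [-1.79988521e+02 -2.03919246e-02  1.38050278e+01] [ 2.17099285e+01 -7.69571543e+00 -2.71111229e+01 -9.08281385e-03
 -7.05628160e+01  8.20981222e+01] 0.015724865096251758
stand 0.71 [180.   1. 374. 228.] 32814 mean [492. -19.] rect [467. -24.] [268. 221.] 13.8
rack 0.95 [179.   3. 373. 157.] 7359 mean [497. -19.] rect [502. -18.] [127. 166.] 13.8
-1 [array([360., 136.]), array([374.,  31.])]
1 [array([199., 137.]), array([184.,  32.])]
```

View pics/w4.png

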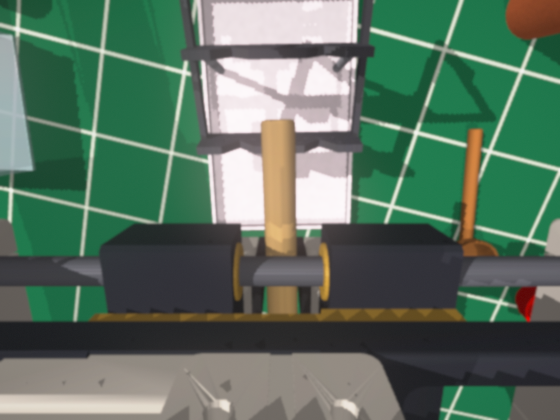

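The scraper is held straight, with its handle tail at (278,122). The rails are at rows about 50 (high) and 145 (low), with the ladle at the right. I'll overlay the rack model to refine the pose.

```bash
cat >> h.py <<'E'
def rackT(x0,y0,yaw):
    from scipy.spatial.transform import Rotation as R
    return R.from_euler("xyz",[0,-18,yaw],degrees=True).as_matrix(),np.array([x0,y0,.12])
def prof(x):
    P=[(-80,0),(-56,0),(-40,-16),(-24,0),(24,0),(40,-16),(56,0),(80,0)]
    return [(x,a/1000,b/1000) for a,b in P]
def overlay(a,pose,cam="wrist",col=(0,0,255),s=3):
    M,t=rackT(*pose)
    for x in(-.046,-.038,.038,.046):
        q=np.array([proj(cam,M@np.array(p)+t) for p in prof(x)])
        cv2.polylines(a,[np.round((q+.5)*s).astype(int)],False,col,1)
E
python3 - <<'E'
import h;from h import *
a=cv2.imread("pics/w4.png");a=cv2.resize(a,None,fx=3,fy=3,interpolation=cv2.INTER_CUBIC)
overlay(a,(.496,-.021,14.0))
c=a[0:520,500:1180];cv2.imwrite("pics/o1.png",c)
E
```

```text
(no output)
```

View pics/o1.png

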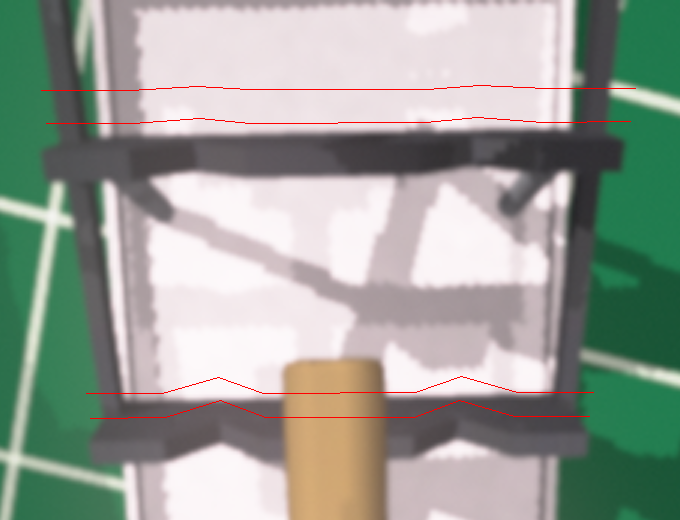

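```bash
python3 - <<'E'
import h;from h import *
a=cv2.imread("pics/w4.png")
print(a[214:234:1,235].tolist())
M=np.array([[np.cos(.2443),-np.sin(.2443)],[np.sin(.2443),np.cos(.2443)]])
for z in (0,.016):
  p=ray("wrist",(235,228),z)[:2]; print(z,p,M.T@(p-[.483,-.0242]))
a=cv2.resize(a,None,fx=3,fy=3,interpolation=cv2.INTER_CUBIC)
overlay(a,(.483,-.0242,14.0))
c=a[0:520,500:1180];cv2.imwrite("pics/o2.png",c)
E
```

```text
[[248, 246, 251], [248, 246, 251], [247, 245, 251], [246, 245, 251], [246, 244, 250], [243, 241, 249], [237, 235, 245], [228, 226, 237], [206, 202, 219], [156, 153, 167], [103, 101, 109], [72, 71, 78], [65, 64, 71], [65, 65, 70], [64, 63, 69], [64, 63, 69], [63, 62, 68], [63, 63, 68], [62, 61, 67], [61, 60, 66]]
0 [ 0.31794456 -0.0015124 ] [-0.15466682  0.06193707]
0.016 [ 0.32354659 -0.00259698] [-0.14949346  0.0595297 ]
```

View pics/o2.png

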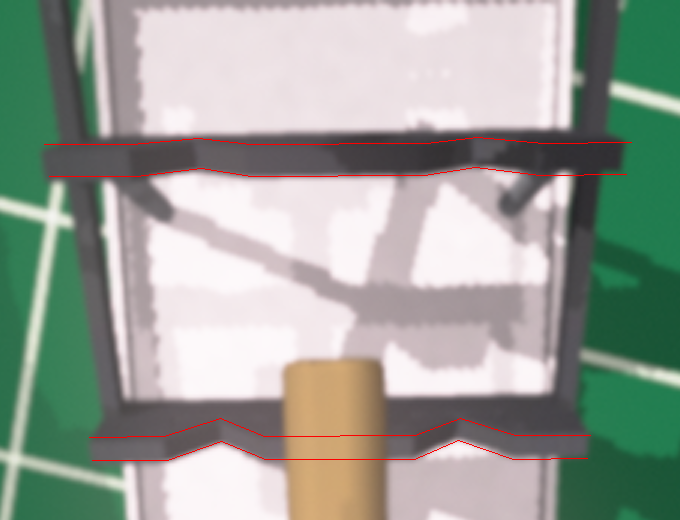

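The overlay now fits the rails and notches, and the tray's front edge comes out at -149.5 mm against -150 expected. The rack is at about (0.483, -0.024) with yaw about 13.7°.

```bash
python3 - <<'E'
import h;from h import *
s=r.get_state();p=s["tcp_pos"];y=np.radians(s["eef_rot"][2])
u=np.array([np.cos(y),np.sin(y)]);v=np.array([-u[1],u[0]])
for uv in((278,121),(280,200)):
  for z in(.268,.276):
    q=ray("wrist",uv,z)[:2]-p[:2];print(uv,z,(q@u).round(4),(q@v).round(4))
E
```

```text
(278, 121) 0.268 0.067 0.0018
(278, 121) 0.276 0.0669 0.0017
(280, 200) 0.268 0.0297 0.0009
(280, 200) 0.276 0.0315 0.0009
```

Emit:
servo_tool(
  targets=[
    {"dx": 2, "dy": 2, "dz": 0, "spin": 0, "grip": 0},
    {"dx": 4, "dy": 4, "dz": 0, "spin": 0, "grip": 0},
    {"dx": 6, "dy": 5.5, "dz": -1, "spin": 0, "grip": 0},
    {"dx": 7.4, "dy": 6.2, "dz": -3, "spin": 0, "grip": 0},
    {"dx": 7.4, "dy": 6.2, "dz": -5, "spin": 0, "grip": 0},
    {"dx": 7.4, "dy": 6.2, "dz": -7, "spin": 0, "grip": 0},
    {"dx": 7.4, "dy": 6.2, "dz": -9, "spin": 0, "grip": 0},
    {"dx": 7.4, "dy": 6.2, "dz": -10, "spin": 0, "grip": 0},
    {"dx": 7.4, "dy": 6.2, "dz": -10, "spin": 0, "grip": 0},
    {"dx": 7.4, "dy": 6.2, "dz": -10, "spin": 0, "grip": 0},
  ],
  squeeze=6,
)

```text
time_s: 6.35
tcp_pos: [0.4765, 0.0154, 0.1628]
eef_rot: [180.0, 0.0, 13.8]
contact_force: [0.8, 0.4, -0.8]
gripper_width: 0.0157
```

```bash
python3 - <<'E'
import h;from h import *
s=r.get_state();print(s["time_s"],s["tcp_pos"],s["eef_rot"],s["gripper_width"])
a=r.capture("wrist");a=cv2.resize(a,None,fx=2,fy=2,interpolation=cv2.INTER_CUBIC)
overlay(a,(.483,-.0242,13.7),s=2)
cv2.imwrite("pics/o3.png",a[0:600,160:960])
E
```

```text
6.35 [0.47654619 0.01537739 0.16278757] [1.79969874e+02 3.77714010e-02 1.38023988e+01] 0.015650436097869237
```

View pics/o3.png

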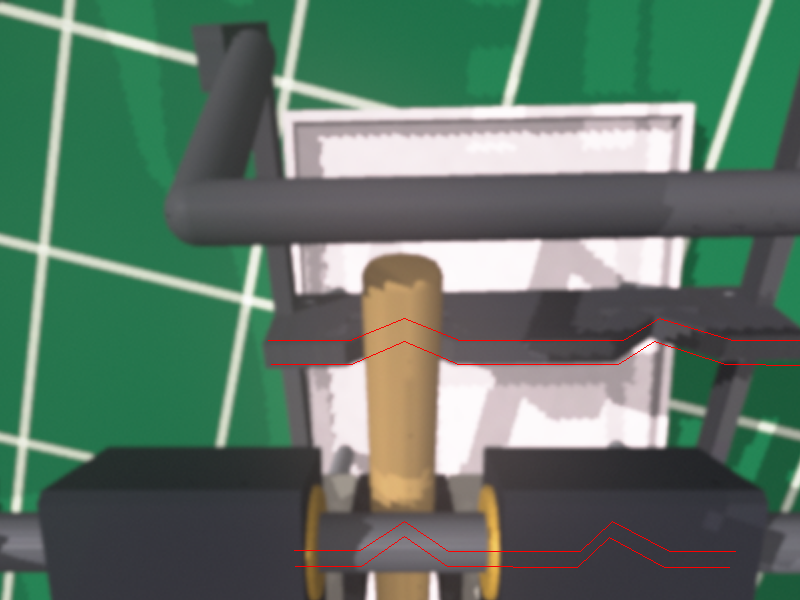

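The overlay sits on the high rail, and the scraper's handle is directly over the +y notch at (403,335). The keeper bar is at rows 175–240 and close to the camera, so I'll check clearance first.

```bash
python3 - <<'E'
import h;from h import *
c=r.get_calibration("wrist");K=np.array(c["K"]);E=np.array(c["extrinsics"]);p=r.get_state()["tcp_pos"]
print(K[0,0],(E[:3,3]-p).round(4),E[:3,2].round(3))
M,t=rackT(.483,-.0242,13.7)
for th in np.arange(.9,1.95,.1):
  print(th.round(1),*[ (lambda q:(q.round(3),(proj("wrist",q)*2-[160,0]).round()))(M@np.array([.12-.06*np.cos(th),yy,.012+.06*np.sin(th)])+t) for yy in(.07,-.07)])
E
```

```text
320.8235500841213 [0.0627 0.016  0.1583] [-0.237 -0.059 -0.97 ]
0.9 (array([0.525, 0.058, 0.202]), array([243., 296.])) (array([ 0.558, -0.078,  0.202]), array([1000.,  297.]))
1.0 (array([0.529, 0.059, 0.206]), array([235., 278.])) (array([ 0.562, -0.077,  0.206]), array([1030.,  278.]))
1.1 (array([0.532, 0.06 , 0.211]), array([227., 254.])) (array([ 0.566, -0.076,  0.211]), array([1061.,  255.]))
1.2 (array([0.537, 0.061, 0.215]), array([218., 225.])) (array([ 0.57 , -0.075,  0.215]), array([1093.,  226.]))
1.3 (array([0.542, 0.062, 0.219]), array([210., 192.])) (array([ 0.575, -0.074,  0.219]), array([1125.,  193.]))
1.4 (array([0.547, 0.063, 0.222]), array([201., 152.])) (array([ 0.58 , -0.073,  0.222]), array([1158.,  154.]))
1.5 (array([0.552, 0.065, 0.224]), array([193., 108.])) (array([ 0.585, -0.071,  0.224]), array([1190.,  110.]))
1.6 (array([0.557, 0.066, 0.226]), array([185.,  60.])) (array([ 0.59 , -0.07 ,  0.226]), array([1220.,   61.]))
1.7 (array([0.563, 0.067, 0.227]), array([178.,   7.])) (array([ 0.596, -0.069,  0.227]), array([1247.,    9.]))
1.8 (array([0.569, 0.069, 0.228]), array([171., -48.])) (array([ 0.602, -0.067,  0.228]), array([1270.,  -46.]))
1.9 (array([0.575, 0.07 , 0.228]), array([ 167., -104.])) (array([ 0.608, -0.066,  0.228]), array([1288., -102.]))
```

Emit:
servo_tool(
  targets=[
    {"dx": 0.0, "dy": 0, "dz": -1, "spin": 0, "grip": 0},
    {"dx": 0.0, "dy": 0, "dz": -2, "spin": 0, "grip": 0},
    {"dx": 0, "dy": 0, "dz": -3, "spin": 0, "grip": 0},
    {"dx": 0, "dy": 0, "dz": -3.6, "spin": 0, "grip": 0},
    {"dx": 0, "dy": 0, "dz": -4, "spin": 0, "grip": 0},
    {"dx": 0, "dy": 0, "dz": -4.3, "spin": 0, "grip": 0},
    {"dx": 0, "dy": 0, "dz": -4.6, "spin": 0, "grip": 0},
    {"dx": 0, "dy": 0, "dz": -4.9, "spin": 0, "grip": 0},
    {"dx": 0, "dy": 0, "dz": -5.1, "spin": 0, "grip": 0},
    {"dx": 0, "dy": 0, "dz": -5.2, "spin": 0, "grip": 0},
  ],
  squeeze=4,
)

```text
time_s: 7.23
tcp_pos: [0.4768, 0.0153, 0.1108]
eef_rot: [180.0, -0.0, 13.8]
contact_force: [-2.3, 1.5, 5.6]
gripper_width: 0.016
```

```bash
python3 - <<'E'
import h;from h import *
s=r.get_state();print(s["time_s"],s["tcp_pos"],s["contact_force"],s["moment"],s["gripper_width"])
cv2.imwrite("pics/s1.png",r.capture("scene"))
a=cv2.imread("pics/s1.png");a=cv2.resize(a[170:290,220:360],None,fx=5,fy=5,interpolation=cv2.INTER_CUBIC)
cv2.imwrite("pics/s1c.png",a)
E
```

```text
7.2333 [0.47677475 0.01533902 0.11075681] [-2.26307135  1.52700733  5.61867896] [0.3693848  0.65452407 0.06522022] 0.015991812775472323
```

View pics/s1c.png

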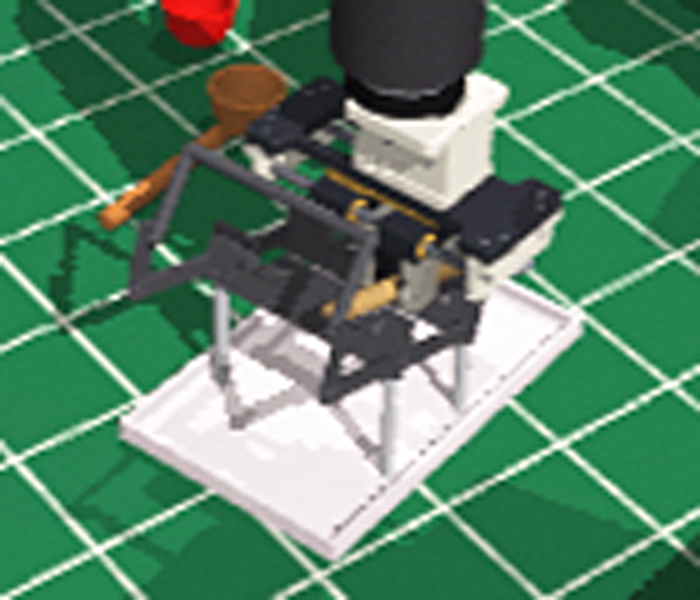

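The scraper's handle has pivoted to the slope and lies in its lane at about (380,295), with 5.6 N on the tool. I'll open a little, lift and go to the ladle.

Emit:
servo_tool(
  targets=[
    {"dx": 0, "dy": 0, "dz": 0, "spin": 0, "grip": 30},
    {"dx": 0, "dy": 0, "dz": 0, "spin": 0, "grip": 30},
    {"dx": 0, "dy": 0, "dz": 0, "spin": 0, "grip": 30},
    {"dx": 0, "dy": 0, "dz": 0, "spin": 0, "grip": 30},
    {"dx": 0, "dy": 0, "dz": 0.5, "spin": 0, "grip": 30},
    {"dx": 0, "dy": 0, "dz": 1.5, "spin": 0, "grip": 30},
    {"dx": 0, "dy": 0, "dz": 3.5, "spin": 0, "grip": 30},
    {"dx": 0, "dy": 0, "dz": 6.5, "spin": 0, "grip": 50},
    {"dx": -1, "dy": -2, "dz": 10, "spin": 0, "grip": 80},
    {"dx": -3, "dy": -5, "dz": 12, "spin": 0.05, "grip": 100},
  ],
)

```text
time_s: 8.12
tcp_pos: [0.4488, -0.034, 0.2342]
eef_rot: [179.9, -0.2, 16.8]
contact_force: [1.3, -0.9, 1.0]
gripper_width: 0.0411
```

Emit:
servo_tool(
  targets=[
    {"dx": -1, "dy": -4, "dz": 0, "spin": 0.05, "grip": 100},
    {"dx": -2, "dy": -8, "dz": 0, "spin": 0.05, "grip": 100},
    {"dx": -3, "dy": -12, "dz": 0, "spin": 0.05, "grip": 100},
    {"dx": -4, "dy": -16, "dz": 0, "spin": 0.05, "grip": 100},
    {"dx": -5, "dy": -20, "dz": 0, "spin": 0.05, "grip": 100},
    {"dx": -5.5, "dy": -24, "dz": 0, "spin": 0.05, "grip": 100},
    {"dx": -6, "dy": -27, "dz": 0, "spin": 0.05, "grip": 100},
    {"dx": -6, "dy": -27, "dz": 0, "spin": 0.05, "grip": 100},
    {"dx": -6, "dy": -27, "dz": 0, "spin": 0.05, "grip": 100},
    {"dx": -6, "dy": -27, "dz": 0, "spin": 0.05, "grip": 100},
  ],
)

```text
time_s: 8.95
tcp_pos: [0.3861, -0.3048, 0.2306]
eef_rot: [-180.0, 0.0, 19.4]
contact_force: [0.5, 0.8, -0.1]
gripper_width: 0.0875
```

```bash
python3 - <<'E'
import h;from h import *
s=r.get_state();print(s["time_s"],s["tcp_pos"],s["eef_rot"],s["joints"])
h.IMG="pics/w5.png";cv2.imwrite(h.IMG,r.capture("wrist"))
see("ladle",.008)
d=[x for x in r.cut_out("ladle","wrist")]
print([(x["p"],x["extent"]) for x in d])
E
```

```text
8.95 [ 0.38609059 -0.3047659   0.23061115] [-1.79982070e+02  5.97416802e-03  1.94240786e+01] [-1.53455447e+01  2.91913329e+00 -2.14013827e+01 -1.24225838e-02
 -6.56946169e+01  1.24774737e+02]
ladle 0.72 [396.   0. 560. 187.] 9172 mean [ 571. -454.] rect [ 569. -500.] [264.  94.] 75.6
ladle 0.66 [349. 244. 383. 304.] 325 mean [ 303. -443.] rect [ 301. -441.] [87. 34.] 37.9Traceback (most recent call last):
  File "<stdin>", line 4, in <module>
  File "h.py", line 15, in see
    pts=np.array([ray(cam,(x,y),z)[:2] for x,y in zip(xs[::st],ys[::st])])*1000
                  ~~~^^^^^^^^^^^^^
  File "h.py", line 4, in ray
    c=r.get_calibration(cam);K=np.array(c["K"]);E=np.array(c["extrinsics"])
ValueError: time passes only in moves, steps and waits
```

View pics/w5.png

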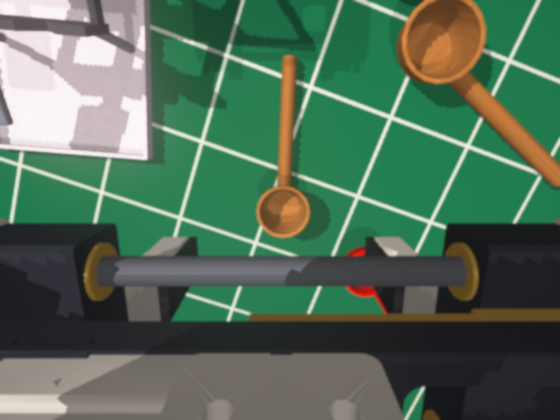

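This is the small wooden ladle: handle tail at (289,56), neck at (285,187) and bowl at (284,211). The larger ladle is at the upper right and the red one is half hidden. I'll measure its handle by colour, with the calibration cached.

```bash
python3 - <<'E'
import h;from h import *
s=r.get_state();print(s["time_s"],s["tcp_pos"])
c=r.get_calibration("wrist");r.get_calibration=None if 0 else r.get_calibration
K=np.array(c["K"]);E=np.array(c["extrinsics"])
def ry(u,v,z):
    d=E[:3,:3]@np.linalg.solve(K,np.array([u,v,np.ones_like(u)]));o=E[:3,3:]
    return (o+d*(z-o[2])/d[2])[:2].T*1000
a=cv2.imread("pics/w5.png").astype(int)
m=np.zeros(a.shape[:2],bool);m[40:182,255:320]=True
m&=(a[:,:,2]-a[:,:,1]>35)
ys,xs=np.where(m);P=ry(xs.astype(float),ys.astype(float),.009)
vx,vy,cx,cy=cv2.fitLine(P.astype(np.float32),cv2.DIST_HUBER,0,.01,.01).ravel()
d=np.array([vx,vy])*np.sign(vx);t=(P-[cx,cy])@d;hi=np.percentile(t,99.7)
T=np.array([cx,cy])+d*hi
w=(P-[cx,cy])@[-d[1],d[0]]
print(len(xs),"yaw",np.degrees(np.arctan2(d[1],d[0])),"tail",T,"origin",T-70*d,"width",np.ptp(np.percentile(w,[2,98])))
print("bowl rim ctr",ry(np.array([284.]),np.array([211.]),.034),"pred",T-170*d)
E
```

```text
9.05 [ 0.38658148 -0.30400903  0.23078568]
1479 yaw 17.056469 tail [ 520.38200503 -265.57097289] origin [ 453.46087771 -286.10295722] width 12.884047349989523
bowl rim ctr [[ 359.70907474 -316.83796019]] pred [ 357.85926943 -315.43436477]
```

Emit:
servo_tool(
  targets=[
    {"dx": 2.5, "dy": 0.6, "dz": -2, "spin": -0.04, "grip": 100},
    {"dx": 5, "dy": 1.2, "dz": -4, "spin": -0.04, "grip": 100},
    {"dx": 6.7, "dy": 1.8, "dz": -7, "spin": -0.04, "grip": 100},
    {"dx": 6.7, "dy": 1.8, "dz": -10.5, "spin": -0.04, "grip": 100},
    {"dx": 6.7, "dy": 1.8, "dz": -14, "spin": -0.04, "grip": 100},
    {"dx": 6.7, "dy": 1.8, "dz": -17.5, "spin": -0.04, "grip": 100},
    {"dx": 6.7, "dy": 1.8, "dz": -20.5, "spin": -0.04, "grip": 100},
    {"dx": 6.7, "dy": 1.8, "dz": -22, "spin": -0.04, "grip": 100},
    {"dx": 6.7, "dy": 1.8, "dz": -22.8, "spin": -0.04, "grip": 100},
    {"dx": 6.7, "dy": 1.8, "dz": -22.8, "spin": -0.04, "grip": 0},
  ],
  squeeze=12,
)

```text
time_s: 9.88
tcp_pos: [0.4532, -0.2856, 0.0018]
eef_rot: [-179.9, 0.1, 17.3]
contact_force: [-0.0, 0.6, 0.5]
gripper_width: 0.0846
```

Emit:
servo_tool(
  targets=[
    {"dx": 0, "dy": 0, "dz": 0, "spin": 0, "grip": 0},
    {"dx": 0, "dy": 0, "dz": 0, "spin": 0, "grip": 0},
    {"dx": 0, "dy": 0, "dz": 0, "spin": 0, "grip": 0},
    {"dx": 0, "dy": 0, "dz": 0, "spin": 0, "grip": 0},
    {"dx": 0, "dy": 0, "dz": 0, "spin": 0, "grip": 0},
    {"dx": 0, "dy": 0, "dz": 0, "spin": 0, "grip": 0},
    {"dx": 0, "dy": 0, "dz": 0, "spin": 0, "grip": 0},
    {"dx": 0, "dy": 0, "dz": 0, "spin": 0, "grip": 0},
    {"dx": 0, "dy": 0, "dz": 0, "spin": 0, "grip": 0},
    {"dx": 0, "dy": 0, "dz": 0, "spin": 0, "grip": 0},
  ],
)

```text
time_s: 10.72
tcp_pos: [0.4534, -0.2868, 0.0026]
eef_rot: [-180.0, 0.0, 17.2]
contact_force: [-0.1, 0.5, 0.1]
gripper_width: 0.02
```

Emit:
servo_tool(
  targets=[
    {"dx": 0, "dy": 0, "dz": 0, "spin": 0, "grip": 0},
    {"dx": 0, "dy": 0, "dz": 1, "spin": 0, "grip": 0},
    {"dx": 0, "dy": 0, "dz": 4, "spin": 0, "grip": 0},
    {"dx": 0, "dy": 0, "dz": 8, "spin": 0, "grip": 0},
    {"dx": 0, "dy": 0, "dz": 12, "spin": 0, "grip": 0},
    {"dx": 0, "dy": 0, "dz": 16, "spin": 0, "grip": 0},
    {"dx": 0, "dy": 0, "dz": 19.5, "spin": -0.03, "grip": 0},
    {"dx": 0, "dy": 2, "dz": 21, "spin": -0.06, "grip": 0},
    {"dx": 0.3, "dy": 5.5, "dz": 21, "spin": -0.06, "grip": 0},
    {"dx": 0.7, "dy": 9, "dz": 21, "spin": -0.06, "grip": 0},
  ],
)

```text
time_s: 11.55
tcp_pos: [0.4604, -0.1964, 0.2147]
eef_rot: [180.0, -0.2, 13.6]
contact_force: [0.0, 0.4, -1.9]
gripper_width: 0.0156
```

Emit:
servo_tool(
  targets=[
    {"dx": 0.2, "dy": 4, "dz": 0, "spin": 0, "grip": 0},
    {"dx": 0.5, "dy": 8, "dz": 0, "spin": 0, "grip": 0},
    {"dx": 0.8, "dy": 11, "dz": 0, "spin": 0, "grip": 0},
    {"dx": 0.9, "dy": 12.8, "dz": 0, "spin": 0, "grip": 0},
    {"dx": 0.9, "dy": 12.8, "dz": -1.5, "spin": 0, "grip": 0},
    {"dx": 0.9, "dy": 12.8, "dz": -3.5, "spin": 0, "grip": 0},
    {"dx": 0.9, "dy": 12.8, "dz": -4.8, "spin": 0, "grip": 0},
    {"dx": 0.9, "dy": 12.8, "dz": -4.8, "spin": 0, "grip": 0},
    {"dx": 0.9, "dy": 12.8, "dz": -4.8, "spin": 0, "grip": 0},
    {"dx": 0.9, "dy": 12.8, "dz": -4.8, "spin": 0, "grip": 0},
  ],
)

```text
time_s: 12.38
tcp_pos: [0.4699, -0.0689, 0.1657]
eef_rot: [180.0, -0.1, 13.8]
contact_force: [-0.1, 0.2, -0.7]
gripper_width: 0.0151
```

```bash
python3 - <<'E'
import h;from h import *
s=r.get_state();print(s["time_s"],s["tcp_pos"],s["eef_rot"],s["gripper_width"])
a=r.capture("wrist");a=cv2.resize(a,None,fx=2,fy=2,interpolation=cv2.INTER_CUBIC)
overlay(a,(.483,-.0242,13.7),s=2)
cv2.imwrite("pics/o4.png",a[0:600,160:960])
E
```

```text
12.3833 [ 0.46991991 -0.06887825  0.16572679] [ 1.79978955e+02 -6.76369670e-02  1.37674813e+01] 0.01509838400183324
```

View pics/o4.png

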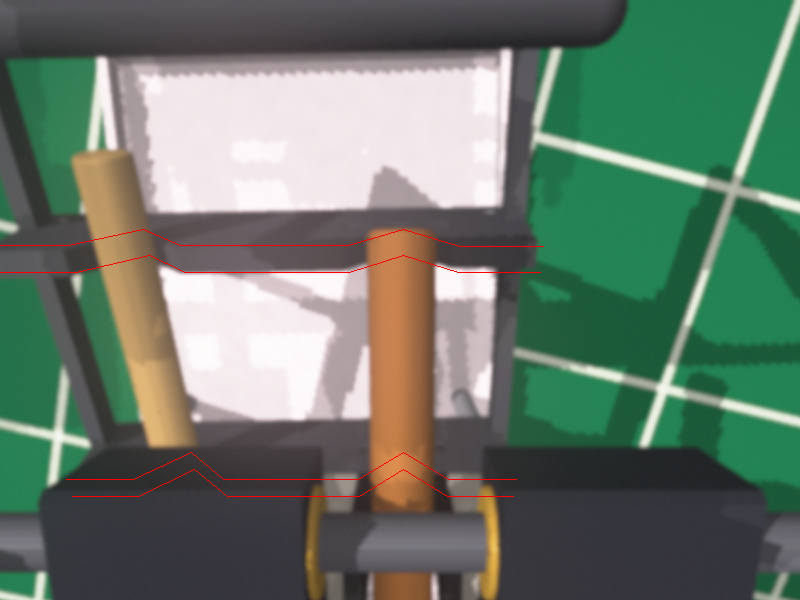

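The ladle is in line with the -y notch at (403,255), and the scraper lies in its lane on the left. Next I go forward and then down.

Emit:
servo_tool(
  targets=[
    {"dx": 1.2, "dy": 0.3, "dz": 0, "spin": 0, "grip": 0},
    {"dx": 2.4, "dy": 0.6, "dz": 0, "spin": 0, "grip": 0},
    {"dx": 2.4, "dy": 0.6, "dz": -1, "spin": 0, "grip": 0},
    {"dx": 2.4, "dy": 0.6, "dz": -2.5, "spin": 0, "grip": 0},
    {"dx": 2.4, "dy": 0.6, "dz": -3.7, "spin": 0, "grip": 0},
    {"dx": 2.4, "dy": 0.6, "dz": -4.2, "spin": 0, "grip": 0},
    {"dx": 2.4, "dy": 0.6, "dz": -4.6, "spin": 0, "grip": 0},
    {"dx": 2.4, "dy": 0.6, "dz": -5, "spin": 0, "grip": 0},
    {"dx": 2.4, "dy": 0.6, "dz": -5.3, "spin": 0, "grip": 0},
    {"dx": 2.4, "dy": 0.6, "dz": -5.5, "spin": 0, "grip": 0},
  ],
  squeeze=4,
)

```text
time_s: 13.27
tcp_pos: [0.4938, -0.0627, 0.1097]
eef_rot: [180.0, -0.0, 13.8]
contact_force: [-1.6, 2.4, 4.6]
gripper_width: 0.0155
```

Emit:
servo_tool(
  targets=[
    {"dx": 0, "dy": 0, "dz": 0, "spin": 0, "grip": 0},
    {"dx": 0, "dy": 0, "dz": 0, "spin": 0, "grip": 30},
    {"dx": 0, "dy": 0, "dz": 0, "spin": 0, "grip": 30},
    {"dx": 0, "dy": 0, "dz": 0, "spin": 0, "grip": 30},
    {"dx": 0, "dy": 0, "dz": 0, "spin": 0, "grip": 30},
    {"dx": 0, "dy": 0, "dz": 0, "spin": 0, "grip": 30},
    {"dx": 0, "dy": 0, "dz": 1, "spin": 0, "grip": 30},
    {"dx": 0, "dy": 0, "dz": 3, "spin": 0, "grip": 30},
    {"dx": 0, "dy": 0, "dz": 6, "spin": 0, "grip": 30},
    {"dx": -2, "dy": 0, "dz": 9, "spin": 0, "grip": 30},
  ],
)

```text
time_s: 14.1
tcp_pos: [0.4752, -0.0628, 0.2009]
eef_rot: [179.9, 0.0, 13.8]
contact_force: [1.7, -0.8, 2.2]
gripper_width: 0.0261
```

Emit:
servo_tool(
  targets=[
    {"dx": -2, "dy": 0.5, "dz": 2, "spin": 0, "grip": 20},
    {"dx": -5, "dy": 1, "dz": 5, "spin": 0, "grip": 0},
    {"dx": -8, "dy": 2, "dz": 7, "spin": 0, "grip": 0},
    {"dx": -8, "dy": 2, "dz": 7, "spin": 0, "grip": 0},
    {"dx": -8, "dy": 2, "dz": 7, "spin": 0, "grip": 0},
    {"dx": -8, "dy": 2, "dz": 7, "spin": 0, "grip": 0},
    {"dx": -8, "dy": 2, "dz": 7, "spin": 0, "grip": 0},
    {"dx": -8, "dy": 2, "dz": 7, "spin": 0, "grip": 0},
    {"dx": -8, "dy": 2, "dz": 7, "spin": 0, "grip": 0},
    {"dx": -8, "dy": 2, "dz": 7, "spin": 0, "grip": 0},
  ],
)

```text
time_s: 14.93
tcp_pos: [0.3935, -0.043, 0.2688]
eef_rot: [180.0, 0.1, 13.7]
contact_force: [-0.3, -0.0, -0.9]
gripper_width: 0.0007
```

```bash
cat > chk.py <<'E'
from h import *
import sys
s=r.get_state();print(s["time_s"],s["tcp_pos"],s["eef_rot"],s["gripper_width"],s["contact_force"])
img=r.capture("wrist");a=cv2.resize(img,None,fx=2,fy=2,interpolation=cv2.INTER_CUBIC)
pose=(.483,-.0242,13.7);overlay(a,pose,s=2)
M,t=rackT(*pose)
for y in(.04,-.04):   # seated handle outline on top generatrix sides
    for dy in(-.008,.008):
        q=[(np.array(proj("wrist",M@np.array([x,y+dy,-.005])+t))*2).astype(int).tolist() for x in(-.07,.07)]
        cv2.line(a,q[0],q[1],(255,255,0),1)
    q=[(np.array(proj("wrist",M@np.array([.07,y+d,-.005])+t))*2).astype(int).tolist() for d in(-.012,.012)]
    cv2.line(a,q[0],q[1],(255,255,0),1)
for th in(1.2,1.3,1.4): print(th,[proj("wrist",M@np.array([.12-.06*np.cos(th),yy,.012+.06*np.sin(th)])+t).round() for yy in(.07,-.07)])
cv2.imwrite(sys.argv[1],a[0:600,160:960])
E
python3 chk.py pics/o5.png
```

```text
14.9333 [ 0.39353483 -0.04295874  0.26877695] [1.79981147e+02 1.23403536e-01 1.37308541e+01] 0.0007151429806606827 [-0.27587016 -0.00149023 -0.94110869]
1.2 [array([163., -55.]), array([411., -55.])]
1.3 [array([160., -69.]), array([414., -69.])]
1.4 [array([157., -84.]), array([418., -84.])]
```

View pics/o5.png

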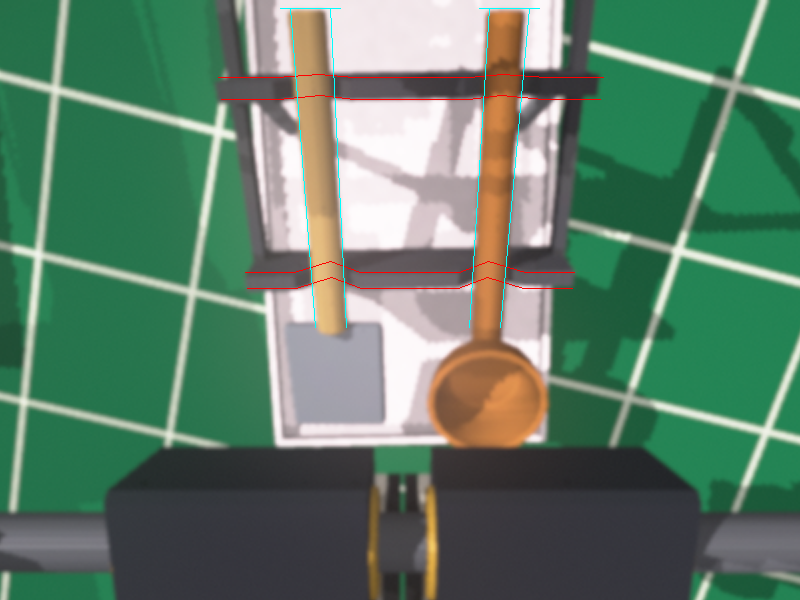

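The overlay shows both utensils within 1–2 mm of the ideal seated outlines, with heads over the low end. Step 1 looks met. Next I take the closed fingers over and behind the keeper bar.

Emit:
servo_tool(
  targets=[
    {"dx": 4, "dy": 0.9, "dz": 0, "spin": 0, "grip": 0},
    {"dx": 8, "dy": 1.8, "dz": 0, "spin": 0, "grip": 0},
    {"dx": 12, "dy": 2.7, "dz": 0, "spin": 0, "grip": 0},
    {"dx": 16, "dy": 3.7, "dz": 0, "spin": 0, "grip": 0},
    {"dx": 20.1, "dy": 4.6, "dz": 0, "spin": 0, "grip": 0},
    {"dx": 20.1, "dy": 4.6, "dz": 0, "spin": 0, "grip": 0},
    {"dx": 20.1, "dy": 4.6, "dz": -2, "spin": 0, "grip": 0},
    {"dx": 20.1, "dy": 4.6, "dz": -4.5, "spin": 0, "grip": 0},
    {"dx": 20.1, "dy": 4.6, "dz": -6.3, "spin": 0, "grip": 0},
    {"dx": 20.1, "dy": 4.6, "dz": -6.3, "spin": 0, "grip": 0},
  ],
  squeeze=10,
)

```text
time_s: 15.82
tcp_pos: [0.5921, 0.0028, 0.2016]
eef_rot: [-180.0, 0.5, 13.7]
contact_force: [-1.1, 0.7, -0.5]
gripper_width: 0.0006
```

Emit:
servo_tool(
  targets=[
    {"dx": -1, "dy": -0.24, "dz": 0, "spin": 0, "grip": 0},
    {"dx": -1.8, "dy": -0.44, "dz": 0, "spin": 0, "grip": 0},
    {"dx": -2.4, "dy": -0.58, "dz": 0, "spin": 0, "grip": 0},
    {"dx": -2.8, "dy": -0.68, "dz": -0.3, "spin": 0, "grip": 0},
    {"dx": -3.2, "dy": -0.78, "dz": -0.6, "spin": 0, "grip": 0},
    {"dx": -3.6, "dy": -0.88, "dz": -1, "spin": 0, "grip": 0},
    {"dx": -4, "dy": -0.98, "dz": -1.5, "spin": 0, "grip": 0},
    {"dx": -4.3, "dy": -1.05, "dz": -2, "spin": 0, "grip": 0},
    {"dx": -4.5, "dy": -1.1, "dz": -2.3, "spin": 0, "grip": 0},
    {"dx": -4.5, "dy": -1.1, "dz": -2.3, "spin": 0, "grip": 0},
  ],
)

```text
time_s: 16.65
tcp_pos: [0.5502, -0.0076, 0.183]
eef_rot: [180.0, -0.1, 13.8]
contact_force: [5.4, 1.0, -2.3]
gripper_width: 0.0003
```

```bash
python3 - <<'E'
from h import *
s=r.get_state();print(s["time_s"],s["tcp_pos"],s["contact_force"])
img=r.capture("top");cv2.imwrite("pics/t3.png",img)
for d in r.cut_out("keeper","top")[:3]:print(d["p"],d["extent"])
cv2.imwrite("pics/s3.png",r.capture("scene"))
for d in r.cut_out("keeper","scene")[:3]:print(d["p"],d["extent"])
M,t=rackT(.483,-.0242,13.7)
for th in(0,.2,.4,.6,.8,1.,1.27): print(th,*[[proj(c,M@np.array([.12-.06*np.cos(th),yy,.012+.06*np.sin(th)])+t).round(1) for yy in(.07,-.07)] for c in("scene","top")])
E
```

```text
16.65 [ 0.55023341 -0.00756886  0.18295794] [ 5.36844796  1.01913325 -2.25188819]
0.46 [250.3, 202.7, 297.0, 241.0]
0 [array([297. , 229.9]), array([262.8, 211.5])] [array([258.3, 188.9]), array([298.1, 179.1])]
0.2 [array([297.6, 226.6]), array([263.2, 208.3])] [array([258.3, 188.9]), array([298.3, 179. ])]
0.4 [array([297.8, 223.6]), array([263.2, 205.3])] [array([258.1, 188.1]), array([298.4, 178.2])]
0.6 [array([297.4, 221. ]), array([262.7, 202.7])] [array([257.7, 186.7]), array([298.3, 176.7])]
0.8 [array([296.6, 218.8]), array([261.7, 200.6])] [array([257.2, 184.7]), array([298. , 174.6])]
1.0 [array([295.3, 217.3]), array([260.2, 199. ])] [array([256.6, 182.1]), array([297.6, 172. ])]
1.27 [array([292.9, 216.4]), array([257.6, 197.9])] [array([255.5, 177.9]), array([296.7, 167.7])]
```

Emit:
servo_tool(
  targets=[
    {"dx": 0.6, "dy": 0.15, "dz": 0, "spin": 0, "grip": 0},
    {"dx": 0.6, "dy": 0.15, "dz": 2, "spin": 0, "grip": 0},
    {"dx": 0.6, "dy": 0.15, "dz": 4.5, "spin": 0, "grip": 0},
    {"dx": -0.5, "dy": -0.1, "dz": 4.5, "spin": 0, "grip": 0},
    {"dx": -1.6, "dy": -0.4, "dz": 4.5, "spin": 0, "grip": 0},
    {"dx": -1.6, "dy": -0.4, "dz": 3.5, "spin": 0, "grip": 0},
    {"dx": -1.6, "dy": -0.4, "dz": 2.5, "spin": 0, "grip": 0},
    {"dx": -1.6, "dy": -0.4, "dz": 1.5, "spin": 0, "grip": 0},
    {"dx": -1.6, "dy": -0.4, "dz": 1.0, "spin": 0, "grip": 0},
    {"dx": -1.6, "dy": -0.4, "dz": 0.5, "spin": 0, "grip": 0},
  ],
)

```text
time_s: 17.68
tcp_pos: [0.5328, -0.012, 0.1869]
eef_rot: [180.0, 0.2, 13.8]
contact_force: [-1.4, -1.4, 0.3]
gripper_width: 0.0006
```

Emit:
servo_tool(
  targets=[
    {"dx": 0, "dy": 0, "dz": -0.4, "spin": 0, "grip": 0},
    {"dx": 0, "dy": 0, "dz": -0.8, "spin": 0, "grip": 0},
    {"dx": 0, "dy": 0, "dz": -1.2, "spin": 0, "grip": 0},
    {"dx": 0, "dy": 0, "dz": -1.6, "spin": 0, "grip": 0},
    {"dx": 0, "dy": 0, "dz": -2, "spin": 0, "grip": 0},
    {"dx": 0, "dy": 0, "dz": -2.4, "spin": 0, "grip": 0},
    {"dx": 0, "dy": 0, "dz": -2.7, "spin": 0, "grip": 0},
    {"dx": 0, "dy": 0, "dz": -2.9, "spin": 0, "grip": 0},
    {"dx": 0, "dy": 0, "dz": -3.1, "spin": 0, "grip": 0},
    {"dx": 0, "dy": 0, "dz": -3.1, "spin": 0, "grip": 0},
  ],
)

```text
time_s: 18.52
tcp_pos: [0.5333, -0.0118, 0.1572]
eef_rot: [-180.0, 0.0, 13.8]
contact_force: [-0.2, 0.2, 0.8]
gripper_width: 0.0006
```

Emit:
servo_tool(
  targets=[
    {"dx": 0, "dy": 0, "dz": -0.1, "spin": 0, "grip": 0},
    {"dx": 0, "dy": 0, "dz": -0.2, "spin": 0, "grip": 0},
    {"dx": 0, "dy": 0, "dz": -0.25, "spin": 0, "grip": 0},
    {"dx": 0, "dy": 0, "dz": -0.3, "spin": 0, "grip": 0},
    {"dx": 0, "dy": 0, "dz": -0.35, "spin": 0, "grip": 0},
    {"dx": 0, "dy": 0, "dz": -0.4, "spin": 0, "grip": 0},
    {"dx": 0, "dy": 0, "dz": -0.4, "spin": 0, "grip": 0},
    {"dx": 0, "dy": 0, "dz": -0.4, "spin": 0, "grip": 0},
    {"dx": 0, "dy": 0, "dz": -0.4, "spin": 0, "grip": 0},
    {"dx": 0, "dy": 0, "dz": -0.4, "spin": 0, "grip": 0},
  ],
)

```text
time_s: 19.35
tcp_pos: [0.5337, -0.0117, 0.1548]
eef_rot: [180.0, -0.1, 13.8]
contact_force: [-3.4, 1.1, 9.8]
gripper_width: 0.0004
```

```bash
python3 - <<'E'
from h import *
s=r.get_state();print(s["time_s"],s["tcp_pos"],s["contact_force"],s["moment"])
cv2.imwrite("pics/s4.png",r.capture("scene"))
for d in r.cut_out("keeper","scene")[:3]:print(d["p"],d["extent"])
E
```

```text
19.35 [ 0.53373098 -0.01174877  0.15477245] [-3.35939687  1.10814168  9.78564658] [ 0.32991745  1.12868732 -0.00599103]
0.71 [250.0, 211.8, 298.3, 241.1]
```

The tip stopped at 0.1548 m, where the lowered bar's top is predicted at 0.155 m, and the force rose to 10 N. That means the keeper is at its stop, so I retreat and check.

Emit:
servo_tool(
  targets=[
    {"dx": 0, "dy": 0, "dz": 1, "spin": 0, "grip": 0},
    {"dx": 0, "dy": 0, "dz": 4, "spin": 0, "grip": 0},
    {"dx": -1, "dy": -0.5, "dz": 8, "spin": 0, "grip": 0},
    {"dx": -4, "dy": -1, "dz": 11, "spin": 0, "grip": 0},
    {"dx": -8, "dy": -2, "dz": 12, "spin": 0, "grip": 0},
    {"dx": -12, "dy": -3, "dz": 12, "spin": 0, "grip": 0},
    {"dx": -13, "dy": -3.2, "dz": 12, "spin": 0, "grip": 0},
    {"dx": -13, "dy": -3.2, "dz": 12, "spin": 0, "grip": 0},
    {"dx": -13, "dy": -3.2, "dz": 12, "spin": 0, "grip": 0},
    {"dx": -13, "dy": -3.2, "dz": 12, "spin": 0, "grip": 0},
  ],
)

```text
time_s: 20.28
tcp_pos: [0.4038, -0.0436, 0.2739]
eef_rot: [180.0, -0.0, 13.8]
contact_force: [-0.2, -0.1, 0.1]
gripper_width: 0.0003
```

```bash
python3 - <<'E'
from h import *
s=r.get_state();print(s["time_s"],s["tcp_pos"],s["contact_force"])
a=r.capture("wrist");cv2.imwrite("pics/w6.png",a)
for n in("keeper","scraper","ladle"):
    for d in r.cut_out(n,"wrist")[:3]:print(n,d["p"],d["extent"])
M,t=rackT(.483,-.0242,13.7)
pj=lambda p:proj("wrist",M@np.array(p)+t)
for th in(0,.08,.2,.4): print(th,[pj([.12-.06*np.cos(th),yy,.012+.06*np.sin(th)]).round(1) for yy in(.07,0,-.07)])
for th in(0,):
  b=pj([.06,0,.012]);g=a[:,int(b[0])].sum(1)//3;print("col",int(b[0]),g[max(0,int(b[1])-15):int(b[1])+45].tolist(),max(0,int(b[1])-15))
hsv=cv2.cvtColor(a,cv2.COLOR_BGR2HSV)
for y in(.04,-.04):   # handle colour midpoints across each row vs predicted axis
  for x in(.025,-.02,-.055):
    q=pj([x,y,-.005]);row=a[int(q[1])].astype(int);m=np.where((row[:,2]-row[:,0]>50)&(abs(np.arange(560)-q[0])<25))[0]
    print(y,x,"pred",q.round(1),"seen",m.mean() if len(m) else None,len(m))
  print("tail pred",pj([.07,y,-.005]).round(1),"head pred",pj([-.13,y,-.005]).round(1))
E
```

```text
20.2833 [ 0.4038187  -0.04364216  0.27390884] [-0.21420987 -0.07004257  0.10371087]
keeper 0.62 [179.9, 0.0, 380.3, 47.6]
scraper 0.77 [220.0, 17.0, 272.6, 220.1]
ladle 0.95 [290.1, 20.4, 351.0, 225.6]
ladle 0.66 [512.7, 284.9, 538.5, 319.3]
0 [array([193.3,  34.9]), array([281.3,  34.9]), array([369.2,  35. ])]
0.08 [array([191.9,  35.1]), array([281.3,  35.2]), array([370.6,  35.2])]
0.2 [array([189.5,  34.4]), array([281.3,  34.4]), array([373.1,  34.5])]
0.4 [array([185. ,  30.1]), array([281.3,  30.2]), array([377.6,  30.2])]
col 281 [237, 237, 237, 238, 238, 239, 238, 238, 236, 228, 196, 141, 104, 94, 94, 94, 92, 88, 85, 80, 76, 71, 71, 103, 165, 216, 234, 237, 232, 207, 152, 102, 80, 72, 67, 67, 70, 74, 80, 87, 90, 91, 91, 101, 142, 205, 236, 246, 249, 251, 251, 251, 251, 251, 251, 252, 251, 251, 251, 251] 19
0.04 0.025 pred [236.7  77.4] seen 234.0 15
0.04 -0.02 pred [240.1 126.5] seen 239.0 15
0.04 -0.055 pred [242.4 159.7] seen 242.0 13
tail pred [232.7  19.5] head pred [246.5 219.6]
-0.04 0.025 pred [325.7  77.5] seen 324.5 16
-0.04 -0.02 pred [322.2 126.5] seen 321.5 16
-0.04 -0.055 pred [319.8 159.7] seen 320.0 15
tail pred [329.8  19.6] head pred [315.6 219.6]
```

```bash
python3 - <<'E'
from h import *
a=cv2.imread("pics/w6.png").sum(2)//3
print(a[36,172:204].tolist(),a[36,360:392].tolist())
M,t=rackT(.483,-.0242,13.7)
for th in(0,.08,.15): print(th,[proj("wrist",M@np.array([.12-.06*np.cos(th),yy,.012+.06*np.sin(th)])+t).round(1) for yy in(.075,-.075)])
E
```

```text
[87, 87, 88, 89, 88, 89, 88, 89, 89, 89, 89, 90, 89, 90, 91, 90, 90, 87, 85, 82, 83, 88, 90, 92, 93, 94, 94, 93, 93, 94, 94, 94] [75, 75, 74, 75, 74, 74, 74, 74, 73, 68, 63, 63, 93, 149, 197, 223, 231, 234, 235, 235, 233, 231, 228, 222, 213, 202, 187, 171, 156, 142, 129, 115]
0 [array([187. ,  34.9]), array([375.5,  35. ])]
0.08 [array([185.5,  35.1]), array([377. ,  35.2])]
0.15 [array([184. ,  34.8]), array([378.5,  34.9])]
```

```bash
python3 -c "
from h import *
print(r.close_job())"
```

```text
the job is handed in; nothing more can be done
None
```

The scraper (+y lane) and the ladle (-y lane) are on the rack with their heads over the low end. The keeper is swung down over both handles. I handed the job in at about 20 s of the 64 s allowed; no verdict is reported.

**Utensils:** In the last wrist image both handles lie within about 3 mm of the seated positions I predicted. Their tails and heads are within a few millimetres of where they should be along the rack. The scraper looks about 0.03 rad off the rack's axis, against the limit of 0.08. Part of that is probably error in my rack yaw.

**Keeper:** The fingertip stopped on the bar at 0.1548 m, where the fully lowered bar's top should be (0.155 m), and the force rose to 10 N. The bar's position and length in the last image also fit fully down. I confirmed this from numbers alone, since my 12 pictures were used up by then.

**Other objects:** I never touched the bowl, cup or mill. The container was touched only through the scraper on its lid, and the force readings there were under 1 N. I did not re-measure any of the four at the end. The robot was clear of everything when I handed in.

**Problems along the way:** The first move was refused because rows were missing fields. The networks missed the scraper once. One script stopped on too many calibration calls, so I measured the ladle by colour instead.

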